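# Shut the cement tank's cock and hang its drip pail

### The job

The drained cement tank on its three-legged stand is about to be refilled: first turn its lever cock fully shut, clockwise until the lever stands square to the spout (open, it lies over the hook and is in the way). Then hang the steel drip pail by its handle on the hook at the end of the spout, with the raised peak in the middle of the handle sitting in the hook, so that it hangs level and still under the nozzle. Leave the glue pot, the rivet jar and the tape roll where they stand.

Things in the scene. Friction and masses are not known exactly. Their poses are not given: they have to be found in the camera images.
- tank: Cement tank: upright steel cylinder, 120 mm across, 185 to 434 mm above the bench, on three legs; bolted down. Origin on its axis at bench height, z up; its -x points along the spout towards the robot, +y left seen from the robot. Pipe, ball valve (33 mm across) and spout run level along -x at 235 mm height; a nozzle 23 mm across turns down, 178 mm from the axis, to 204 mm height.
- cock_lever (a joint): Quarter-turn lever of the ball valve, rad: 0 = open (along the tank's -x, over the hook), 1.571 = shut (along the tank's +y), a stop at each end; turns clockwise seen from above to shut. Stiff: about 0.35 N m, some 4 N at the grip; stays where it is left. Starts up to 0.35 rad from the open stop.
- cock_pivot (a point): Point on the lever's vertical turning axis, at the lever's mid height (272 mm above the bench); axes parallel to the tank's. It lies 125 mm from the tank's axis, the hook 93 mm further out.
- lever_tip (a point): Middle of the free end of the lever, 116 mm from the turning axis. The lever ends in a black sleeve 72 mm long (44 to 116 mm from the axis), 19 mm wide and 13 mm high, 272 mm above the bench at mid height.
- hook_seat (a point): Top of the pail hook's trough, where the handle comes to lie: 235 mm above the bench, 218 mm from the tank's axis; axes as the tank's. The hook is a 9 mm round bar going on from the spout's end along the tank's -x, turned up at its tip, 26 mm beyond this point and 261 mm above the bench. The trough is about 45 mm long; both sides of the bar are free.
- pail: Loose empty steel pail, about 0.25 kg, 110 mm across the rim, rim 78 mm high. Origin at the centre of its underside, z up. Its stiff fixed handle, a 10 mm square bar, stands in its own y-z plane (x = 0): legs at y = +-54 mm, top level at z = 160 mm (bar's centre) for |y| 14 to 42 mm, in the middle a peak up to z = 173 mm. Pinch it across x at |y| about 27 mm, leaving the peak free.
- pail_seat (a point): Hollow under the peak in the middle of the pail's handle, 164.5 mm above the pail's origin: the point that comes to lie on the hook. Below it the handle is open for 87 mm down to the rim; the hook goes in there from the front, its tip first, because the pail is wider than the hook is long.
- glue_pot: Bystander: glue pot with black lid and knob, 85 mm in diameter, 113 mm high, loose. Origin at the centre of its underside.
- rivet_jar: Bystander: clear jar with screw lid, 64 mm in diameter, 97 mm high, loose. Origin at the centre of its underside.
- tape_roll: Bystander: roll of masking tape lying flat, 104 mm in diameter, 25 mm high, loose. Origin at the centre of its underside.
- eyelet_press: Hand-lever eyelet press bolted to the bench between the tank and the pail, always in the same place; not used, to be gone round. Origin at the centre of its foot on the bench, about 0.62 m ahead of the robot and 0.10 m to its right. It is 110 mm wide and 368 mm high; its ball lever reaches 107 mm towards the robot from the origin.

How it is judged:
On the way, in this order (a step that is already met when the one before it is completed fails the run):
1. the cock is turned fully shut (value of joint cock_lever above 1.48 rad), for 0.2 s.
2. the pail hangs from the hook by its handle's peak, let go by the gripper (distance between pail_seat and hook_seat below 0.02 m and contact force between pail and tank above 1 N and contact force between pail and the arm below 0.1 N and contact force between pail and the fingers below 0.1 N), for 0.2 s.
At the end, for the whole second after the job is handed in: The cock's lever is within 0.09 rad of its shut stop; the pail hangs on the hook, the hollow under its handle's peak within 20 mm of the hook's seat, tilted less than 0.2 rad and moving slower than 0.05 m/s (value of joint cock_lever above 1.48 rad and distance between pail_seat and hook_seat below 0.02 m and angle between pail's own z axis and vertical below 0.2 rad and contact force between pail and tank above 1 N and linear speed of pail below 0.05 m/s); the robot touches nothing.
It fails at once if the glue pot, the rivet jar or the tape roll is shifted by more than 30 mm (distance of any of glue_pot, rivet_jar, tape_roll from where it was at the start of the episode above 0.03 m).
It also fails if it takes over 72 s, if anything falls off the work surface, if the arm or the gripper's body presses on something with over 40 N, if the wrist force passes 120 N, or if a joint passes its speed limit or range.

### The arm

A 6-joint arm with a two-finger parallel gripper is mounted at the origin on a cart in front of the work surface, level with it; the furniture and walls round the work are solid. World frame = base frame: x ahead of the robot, y to its left, z up, the work surface at z = 0. Lengths are in m, angles in rad, forces in N, time in s.
With the tool pointing down it reaches from about 0.375 to 0.925 m from the base axis. Payload 5.7 kg.
Tool frame: the origin (TCP) lies at the very end of the fingers, on their centre line; the grasp point (between the pads) lies 19 mm behind it; z points along the fingers, y is the line along which they close (so a half turn about z gives the same grasp; the last joint's range is limited). The gripper opens to 88 mm and grips with 3 to 60 N. Pads are 20 mm wide; open, the fingers measure 115 mm over their backs; the gripper's body (75 mm by 178 mm) begins 61 mm behind the grasp point.
Start: joints at [-0.115, 0.359, 1.51, -0, 1.272, -0.115], TCP at [0.6, -0, 0.197] pointing down, gripper open.
Joint ranges: [-2.97, 2.97], [-1.01, 2.36], [0.21, 2.38], [-0.96, 4.11], [0.2, 2.71], [-2.98, 2.98]. Speed limits (rad/s): [2.39, 2.39, 3.14, 3.14, 3.14, 3.14].

### API

Orientations are given as a unit quaternion [x, y, z, w].
In Python, from rig import r gives the robot as it stands. Calls block until the motion is done:
- r.movep(position, orientation): joint-space move of the TCP to a pose.
- r.line_to(position, orientation=None, velocity=0.15, threshold=None): straight line of the TCP; orientation=None keeps the orientation; velocity is the mean speed in m/s. With threshold (N) it stops when the force on the tool has changed by that much, and returns True; else False.
- r.move_j(angles): joint-space move.
- r.move_gripper(opening, newtons=None): finger opening in m; newtons is the grip in N (None keeps the last); returns when the fingers have stopped.
- r.dwell(seconds).
- r.inverse_kinematics(position, orientation): joint angles nearest the present ones, or None.
- r.read_state(): the state.
- r.capture(name): name is "scene" or "side" or "wrist"; returns (picture, depth): 384x512x3 uint8, blue, green, red; 384x512 float32, m along the optical axis (not along the pixel's ray), 0 where there is no reading.
- r.get_calibration(name): a dict with "vfov" (degrees; the focal length in pixels is half the picture's height over the tangent of half this angle, whatever the lens; pixels are square), "cx", "cy" (the principal point, pixels), "view" (4x4, takes a point from world to camera coordinates). Camera axes: x right, y up, looking along -z (the intrinsics and any distortion apply to the point x, -y, -z); pixel columns grow to the right and rows downward; lengths in m; the calibration is good to about 2 mm. A picture is of the moment at which its call begins: read the wrist's pose just before it. get_calibration takes no time and is no camera call; for the wrist camera it gives the pose at the moment of the call.
A pose or a line that the arm cannot do raises r.IKError and nothing moves.
- r.close_job(): hands the job in; it is judged then, once.
The state is a dict: "time_s": time; "qpos": joint angles; "dq": joint speeds; "joint_torque": joint torques, N m; "eef_pos": TCP position; "tcp_rot": TCP orientation; "wrist_force": force on the tool from outside, world axes, zero at the start; "ft_torque": the same for the moment, N m; "opening": finger opening in m; "finger_force": force on a finger pad.
Only numpy, scipy, OpenCV 4.12 (cv2) and the standard library are available. Lean on these libraries where they do the work, as an engineer would, in place of code of your own. Each camera call takes 0.05 s, during which the arm holds its last target. There are 200 camera calls.

## Working session

There is one attempt and no reset: what is moved stays moved. The work goes in short steps, each a Python script; the robot and the scene stay as the last script left them, time stands still between calls to the robot, and variables do not carry over. Pictures are saved under pics/ and viewed, at most 10 in all, crops included, and the job is handed in when it is done.

```bash
ls; mkdir -p pics; python3 - <<'E'
from rig import r
import cv2,numpy as np
s=r.read_state();print(s['time_s'],s['tcp_rot'])
ims=[]
for n in ["scene","side"]:
    p,d=r.capture(n);cv2.imwrite(f"pics/{n}0.png",p);np.save(f"pics/{n}0.npy",d)
    c=r.get_calibration(n);print(n,c)
E
```

```text
pics
rig.py
0.0 [ 7.07091591e-01  7.07121362e-01 -5.69831849e-04 -7.32185468e-04]
scene {'vfov': 49.663124204505515, 'cx': 257.73414786814106, 'cy': 196.2294402766719, 'view': array([[-0.49766497, -0.86733169,  0.0080813 ,  0.31265609],
       [ 0.42420832, -0.23525804,  0.87447182, -0.38915063],
       [-0.75655593,  0.43862215,  0.48500901, -1.17622963],
       [ 0.        ,  0.        ,  0.        ,  1.        ]])}
side {'vfov': 42.22586199615426, 'cx': 247.12781674349318, 'cy': 190.56675805752695, 'view': array([[-0.8495494 , -0.52694123,  0.02446949,  0.48266217],
       [ 0.29350696, -0.43363846,  0.85194563, -0.31081918],
       [-0.43831436,  0.73095186,  0.52305821, -1.85596085],
       [ 0.        ,  0.        ,  0.        ,  1.        ]])}
```

View pics/scene0.png

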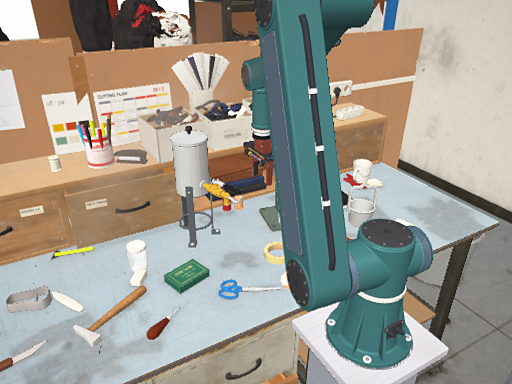

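View pics/side0.png

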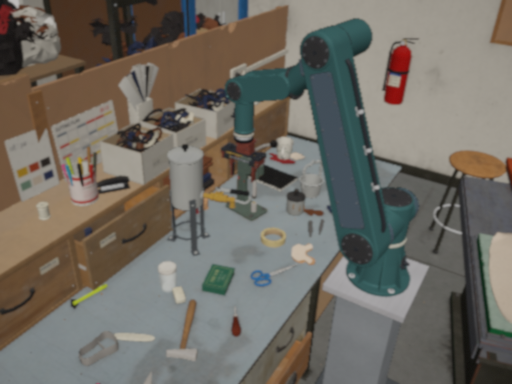

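The scene view shows the tank at (190,165), the spout and lever at (215-265,187), the pail at (360,212) and the tape roll at (275,252). The side view shows the tank at (185,180), the pot at (296,203) and the pail at (312,180).

```bash
cat > h.py <<'E'
import numpy as np,cv2
def K(c,h=384):
    return h/2/np.tan(np.radians(c['vfov'])/2)
def cloud(d,c):
    f=K(c);v,u=np.mgrid[:d.shape[0],:d.shape[1]]
    P=np.stack([(u-c['cx'])/f*d,-(v-c['cy'])/f*d,-d],-1)
    V=c['view'];W=(P-V[:3,3])@V[:3,:3]
    W[d<=0]=np.nan
    return W
def proj(p,c):
    q=c['view'][:3,:3]@np.asarray(p)+c['view'][:3,3];f=K(c)
    return np.array([c['cx']+f*q[0]/-q[2],c['cy']-f*q[1]/-q[2]])
E
python3 - <<'E'
from rig import r
from h import *
np.set_printoptions(precision=3,suppress=True)
for n,pts in dict(scene=[(190,165),(188,132),(213,188),(225,192),(240,187),(262,182),(360,212),(275,252),(265,150),(345,184),(350,210)],side=[(185,180),(187,150),(215,196),(230,200),(245,195),(296,203),(312,180),(273,237),(243,160),(285,150)]).items():
    W=cloud(np.load(f"pics/{n}0.npy"),r.get_calibration(n))
    for u,v in pts: print(n,u,v,W[v,u])
c=r.get_calibration("wrist");print(np.linalg.inv(c['view']),c['vfov'],c['cx'],c['cy'])
p,d=r.capture("wrist");cv2.imwrite("pics/w0.png",p)
a=cv2.imread("pics/scene0.png")[120:250,160:400];b=cv2.imread("pics/side0.png")[130:260,150:350]
a=cv2.resize(a,None,fx=2.4,fy=2.4,interpolation=2);b=cv2.resize(b,None,fx=2.2,fy=2.2,interpolation=2)
o=np.zeros((600,800,3),np.uint8);o[:a.shape[0],:a.shape[1]]=a;o[312:598,:440]=b;w=cv2.resize(p,(352,264));o[330:594,445:797]=w
cv2.imwrite("pics/m1.png",o)
E
```

```text
scene 190 165 [0.652 0.254 0.318]
scene 188 132 [0.698 0.235 0.417]
scene 213 188 [0.574 0.207 0.254]
scene 225 192 [0.884 0.019 0.042]
scene 240 187 [ 0.895 -0.061  0.041]
scene 262 182 [ 0.891 -0.173  0.041]
scene 360 212 [ 0.426 -0.341  0.076]
scene 275 252 [ 0.455  0.027 -0.   ]
scene 265 150 [0.565 0.011 0.356]
scene 345 184 [ 0.749 -0.55   0.   ]
scene 350 210 [ 0.467 -0.328  0.068]
side 185 180 [0.662 0.283 0.325]
side 187 150 [0.698 0.22  0.408]
side 215 196 [0.585 0.209 0.246]
side 230 200 [0.536 0.183 0.233]
side 245 195 [0.479 0.171 0.268]
side 296 203 [ 0.433 -0.178  0.062]
side 312 180 [ 0.473 -0.428  0.042]
side 273 237 [ 0.438  0.007 -0.007]
side 243 160 [0.577 0.031 0.32 ]
side 285 150 [ 0.716 -0.609  0.056]
[[ 1.    -0.001 -0.     0.599]
 [ 0.001  0.969  0.249  0.067]
 [-0.    -0.249  0.969  0.384]
 [ 0.     0.     0.     1.   ]] 65.23826491757818 251.2463465513468 190.82148393957442
```

View pics/m1.png

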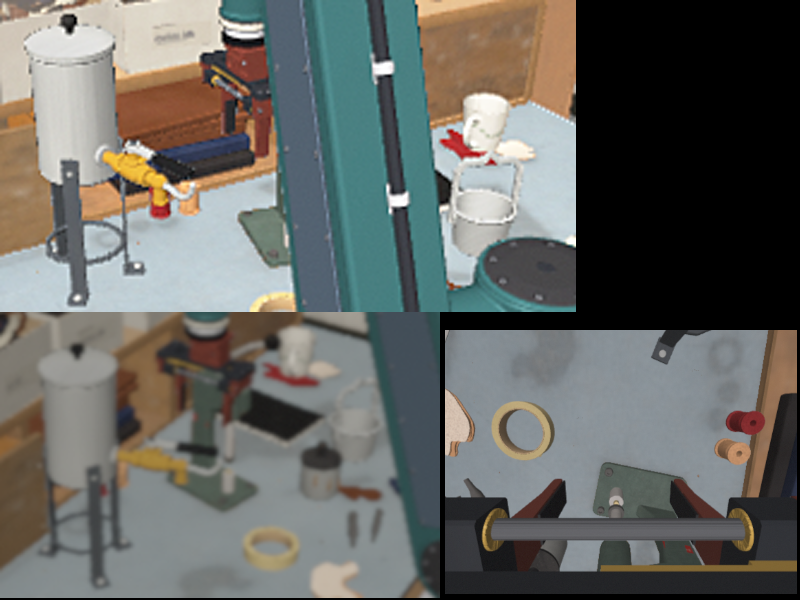

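The montage shows the yellow valve and spout with a black lever near the hook. The pail's handle stands at about (357,190) in the scene view, and the press foot is in the wrist view. I'll take wrist views of the tank and the pail next.

```bash
python3 - <<'E'
from rig import r
from h import *
import pickle
q=[.70710678,.70710678,0,0]
D={}
def look(k,p):
    r.movep(p,q);r.dwell(.3);c=r.get_calibration("wrist");im,d=r.capture("wrist");D[k]=(c,im,d)
r.line_to([.56,.02,.42],q,velocity=.25)
look('t1',[.46,.17,.44]);look('t2',[.46,.07,.44])
look('p1',[.42,-.22,.44]);look('p2',[.46,-.30,.44])
for n in ["scene","side"]:
    im,d=r.capture(n);D[n]=(r.get_calibration(n),im,d)
pickle.dump(D,open('D.pkl','wb'));print(r.read_state()['time_s'])
cv2.imwrite("pics/m2.png",np.vstack([np.hstack([cv2.resize(D[k][1],(400,300)) for k in g]) for g in (('t1','t2'),('p1','p2'))]))
E
```

```text
5.525
```

View pics/m2.png

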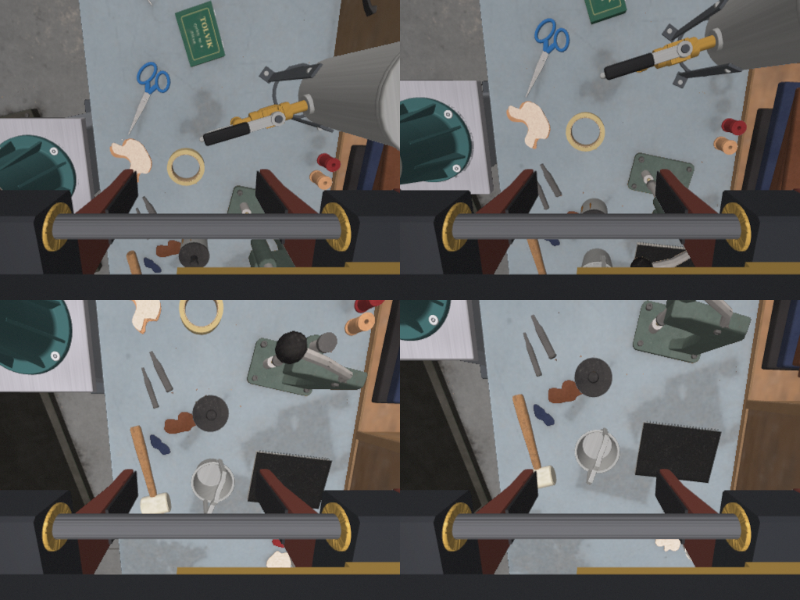

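The tank views show the black lever sleeve (t1 205-250,130), the yellow valve and the tank at right. The pail views show the pail at (213,480) and (597,450) with its handle running diagonally, and the pot just beside it. Next come the fits from the depth clouds.

```bash
cat > m.py <<'E'
from h import *
import pickle
from scipy.optimize import least_squares
np.set_printoptions(precision=4,suppress=True)
D=pickle.load(open('D.pkl','rb'))
C={k:cloud(v[2],v[0]) for k,v in D.items()}
def circ(P,r=None):
    f=(lambda x:np.hypot(*(P-x[:2]).T)-(r or x[2]))
    s=least_squares(f,[*P.mean(0),.06],loss='soft_l1',f_scale=.002);return s.x,np.sqrt(np.mean(s.fun**2))
def sel(k,lo,hi):
    W=C[k];m=np.all((W>lo)&(W<hi),-1);return W[m],D[k][1][m].astype(int),m
def line(P):
    c=np.median(P,0);v=np.linalg.svd(P-c,full_matrices=False)[2][0];return c,v*np.sign(v[0]),np.ptp((P-c)@v)
for k in ('scene','side','t1','t2'):
    P,_,_=sel(k,[.6,.12,.28],[.85,.4,.415])
    if len(P)>50: print('tank',k,len(P),circ(P[:,:2],.06),circ(P[:,:2]))
    P,b,_=sel(k,[.36,.08,.255],[.62,.32,.30])
    m=b.max(1)<75
    if m.sum()>15:
        c,v,L=line(P[m][:,:2]);t=(P[m][:,:2]-c)@v;print(' lever',k,m.sum(),c,'ang',np.arctan2(v[1],v[0]),L,'z',np.percentile(P[m][:,2],[5,50,95]),'ends',c+v*t.min(),c+v*t.max())
    P,b,_=sel(k,[.36,.08,.215],[.66,.32,.258])
    m=(b[:,2]>b[:,0]+60)
    if m.sum()>15:
        c,v,L=line(P[m][:,:2]);print(' spout',k,m.sum(),c,np.arctan2(v[1],v[0]),L)
for k in ('p1','p2','scene','side'):
    P,_,_=sel(k,[.3,-.55,.145],[.6,-.25,.20])
    if len(P)>10:
        c,v,L=line(P[:,:2]);print('handle',k,len(P),c,P[:,:2].mean(0),np.arctan2(v[1],v[0]),L,np.percentile(P[:,2],[2,50,98]))
    P,_,_=sel(k,[.3,-.55,.068],[.6,-.25,.09])
    P=P[np.hypot(*(P[:,:2]-c).T)<.075]
    if len(P)>10: print(' rim',len(P),circ(P[:,:2]),np.percentile(P[:,2],[5,50,95]))
    P,_,_=sel(k,[.3,-.4,.085],[.52,-.1,.118]);
    P=P[np.hypot(*(P[:,:2]-c).T)>.08]
    if len(P)>10: print(' pot',len(P),circ(P[:,:2]),P[:,2].max())
E
python3 m.py
```

```text
tank scene 1569 (array([0.705 , 0.2318, 0.06  ]), np.float64(0.023442989981911185)) (array([0.7037, 0.2323, 0.0588]), np.float64(0.02374448719841076))
 lever scene 95 [0.4993 0.1745] ang 0.31060460964072445 0.07098772088550326 z [0.2691 0.2772 0.28  ] ends [0.4692 0.1648] [0.5368 0.1865]
 spout scene 232 [0.5672 0.1976] 0.3187332838531822 0.1795238652409428
tank side 1619 (array([0.703 , 0.2297, 0.06  ]), np.float64(0.03891568600343874)) (array([0.7496, 0.1924, 0.1142]), np.float64(0.022400058929645673))
 lever side 79 [0.4975 0.1731] ang 0.30836341173280823 0.06706026267875317 z [0.2666 0.2749 0.281 ] ends [0.4692 0.1641] [0.5331 0.1844]
 spout side 212 [0.57   0.2008] 0.2872143892468022 0.1217725590478521
tank t1 10205 (array([0.7026, 0.23  , 0.06  ]), np.float64(0.0018408675291772764)) (array([0.7023, 0.23  , 0.0597]), np.float64(0.0018412609303507586))
 lever t1 910 [0.5063 0.1707] ang 0.2922253246594079 0.11170972601563309 z [0.2753 0.2778 0.2793] ends [0.4722 0.1605] [0.5791 0.1927]
 spout t1 1042 [0.5899 0.2024] 0.21413758506098562 0.12200542015698518
tank t2 6580 (array([0.70
[... 890 characters left out ...]
043,  0.0147]), np.float64(0.00730922783963115)) 0.11485658341281625
handle scene 98 [ 0.4611 -0.3702] [ 0.4623 -0.3727] 1.2096620772130313 0.11373684574509707 [0.1485 0.163  0.1762]
 rim 155 (array([ 0.462 , -0.3765,  0.0521]), np.float64(0.0038035027780393502)) [0.0688 0.0754 0.0844]
 pot 20 (array([ 0.4519, -0.196 ,  0.0296]), np.float64(0.0048459331722112515)) 0.08794304511148529
handle side 58 [ 0.4587 -0.364 ] [ 0.4584 -0.3678] 1.2238389365441091 0.10708685877297949 [0.1477 0.1629 0.1766]
 rim 87 (array([ 0.4562, -0.3757,  0.0502]), np.float64(0.005142732695288631)) [0.0691 0.0749 0.0863]
 pot 53 (array([ 0.4394, -0.1878,  0.0189]), np.float64(0.009346459932336387)) 0.11330829987511915
```

The measurements agree: tank axis (0.7026,0.230), lever tip at 116 mm, and the resulting pivot lies 125 mm from the axis at spout angle ≈0.30 rad. The pail rim is at z 0.078 with centre (0.462,-0.378). I'll turn the cock now by gripping the sleeve near its tip.

```bash
cat >> h.py <<'E'
from scipy.spatial.transform import Rotation as R
def down(a,tilt=0):
    """tool z down, tool x at world yaw a"""
    x=np.array([np.cos(a),np.sin(a),0]);z=np.array([0,0,-1.])
    return R.from_matrix(np.stack([x,np.cross(z,x),z],1)).as_quat()
E
python3 - <<'E'
from rig import r
from h import *
np.set_printoptions(precision=3,suppress=True)
P=np.array([.5833,.1931]);th=.2925;rad=.10
def pose(q,z): a=np.pi+th-q;return [*(P+rad*np.array([np.cos(a),np.sin(a)])),z],down(a)
for q in (0,.8,1.57): print(r.inverse_kinematics(*pose(q,.26)))
r.move_gripper(.055,20)
r.movep([.42,.0,.42],down(np.pi+th))
r.movep(*pose(0,.36))
print(r.read_state()['qpos'])
print(r.line_to(*pose(0,.26),velocity=.1,threshold=8))
s=r.read_state();print(s['eef_pos'],s['time_s'])
r.move_gripper(0.0,20);s=r.read_state();print(s['opening'],s['finger_force'],s['wrist_force'])
E
```

```text
[ 0.191  0.18   1.602 -0.     1.36  -1.673]
[ 0.328  0.237  1.527 -0.     1.378 -0.735]
[ 0.37   0.348  1.368 -0.     1.426  0.077]
[ 0.189  0.123  1.433 -0.001  1.586 -1.673]
False
[0.488 0.164 0.261] 9.3417
0.000699716939258258 0.0 [0.043 0.196 0.537]
```

The fingers closed on nothing, so I'll look before moving.

```bash
python3 - <<'E'
from rig import r
from h import *
np.set_printoptions(precision=3,suppress=True)
im,d=r.capture("wrist");s,_=r.capture("scene");e,_=r.capture("side")
st=r.read_state();print(st['eef_pos'],R.from_quat(st['tcp_rot']).as_matrix())
o=np.zeros((600,800,3),np.uint8);o[:300,:400]=cv2.resize(im,(400,300))
o[:300,400:]=cv2.resize(s[115:235,140:300],(400,300),interpolation=2);o[300:,:400]=cv2.resize(e[140:260,150:310],(400,300),interpolation=2)
cv2.imwrite("pics/m3.png",o)
for n in("scene","side","wrist"): print(n,proj(st['eef_pos'],r.get_calibration(n)))
E
```

```text
[0.488 0.164 0.26 ] [[-0.958 -0.288  0.   ]
 [-0.288  0.958  0.   ]
 [-0.    -0.    -1.   ]]
scene [236.06  194.259]
side [243.909 195.349]
wrist [251.768 219.773]
```

View pics/m3.png

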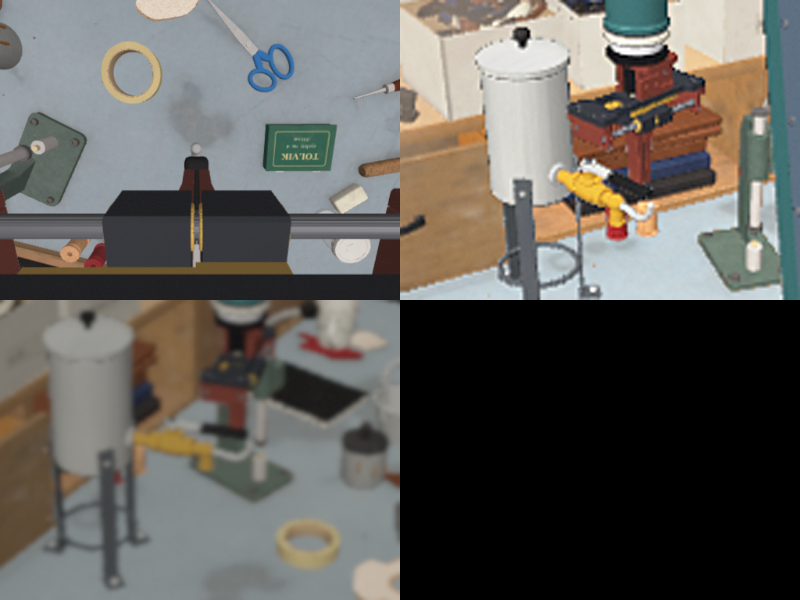

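The wrist view shows the closed fingers at (195,190) above or around the lever, with the hook tip at (195,148) and the sleeve end at (195,160). I'll check the finger heights from depth.

```bash
python3 - <<'E'
from rig import r
from h import *
np.set_printoptions(precision=3,suppress=True)
im,d=r.capture("wrist");W=cloud(d,r.get_calibration("wrist"))
for u in (236,244,251,258,266):
    print(u,[ (v,*np.round(W[v,u],3),tuple(im[v,u])) for v in range(186,250,7)])
im,d=r.capture("scene");W=cloud(d,r.get_calibration("scene"))
for v in range(160,200,3): print(v,[(u,*np.round(W[v,u],3)) for u in (232,236,240)],im[v,236])
E
```

```text
236 [(186, np.float64(0.533), np.float64(0.153), np.float64(-0.0), (np.uint8(158), np.uint8(153), np.uint8(145))), (193, np.float64(0.543), np.float64(0.156), np.float64(0.001), (np.uint8(162), np.uint8(156), np.uint8(147))), (200, np.float64(0.555), np.float64(0.159), np.float64(-0.001), (np.uint8(166), np.uint8(160), np.uint8(150))), (207, np.float64(0.477), np.float64(0.151), np.float64(0.274), (np.uint8(53), np.uint8(52), np.uint8(49))), (214, np.float64(0.481), np.float64(0.152), np.float64(0.275), (np.uint8(47), np.uint8(46), np.uint8(44))), (221, np.float64(0.479), np.float64(0.153), np.float64(0.293), (np.uint8(35), np.uint8(39), np.uint8(70))), (228, np.float64(0.479), np.float64(0.153), np.float64(0.304), (np.uint8(35), np.uint8(39), np.uint8(68))), (235, np.float64(0.478), np.float64(0.153), np.float64(0.314), (np.uint8(39), np.uint8(43), np.uint8(71))), (242, np.float64(0.478), np.float64(0.154), np.float64(0.323), (np.uint8(36), np.uint8(40), np.uint8(69))), (249, np.float64(0.456), np.float64(0.15), np.float64(0.375), (np.uint8(35), np.uint8(33), np.uint8(32)))]
244 [(1
[... 6577 characters left out ...]
240, np.float64(0.477), np.float64(0.155), np.float64(0.278))] [43 41 39]
193 [(232, np.float64(0.872), np.float64(-0.009), np.float64(0.036)), (236, np.float64(0.474), np.float64(0.171), np.float64(0.273)), (240, np.float64(0.87), np.float64(-0.047), np.float64(0.027))] [41 41 40]
196 [(232, np.float64(0.872), np.float64(-0.009), np.float64(0.021)), (236, np.float64(0.816), np.float64(-0.0), np.float64(0.05)), (240, np.float64(0.468), np.float64(0.16), np.float64(0.262))] [158 229 255]
199 [(232, np.float64(0.504), np.float64(0.171), np.float64(0.236)), (236, np.float64(0.79), np.float64(0.013), np.float64(0.052)), (240, np.float64(0.468), np.float64(0.16), np.float64(0.251))] [109 174 237]
```

```bash
python3 - <<'E'
from rig import r
from h import *
np.set_printoptions(precision=3,suppress=True)
s=r.read_state();p=np.array(s['eef_pos']);print(s['wrist_force'],s['opening'])
r.line_to([p[0],p[1],.32],velocity=.1)
s=r.read_state();p=np.array(s['eef_pos']);print(p,s['opening'])
o=[]
for n in("scene","side","wrist"):
    im,d=r.capture(n);W=cloud(d,r.get_calibration(n))
    m=(np.hypot(W[...,0]-p[0],W[...,1]-p[1])<.028)&(W[...,2]>.283)
    print(n,m.sum(),np.nanpercentile(W[m][:,2],[0,1,5,20]))
    u,v=proj(p,r.get_calibration(n)).astype(int);print(u,v)
    w=[22,22,60][len(o)];g=cv2.resize(im[v-2*w:v+w,u-w:u+w],(260,390),interpolation=0);o.append(g)
cv2.imwrite("pics/m4.png",np.hstack(o))
E
```

```text
[ 0.26  -1.042  0.129] 0.00046827748931462497
[0.487 0.164 0.319] 0.0004112872405368812
scene 562 [0.345 0.349 0.358 0.389]
235 177
side 329 [0.284 0.346 0.355 0.379]
244 181
wrist 13323 [0.344 0.352 0.372 0.448]
251 220
```

View pics/m4.png

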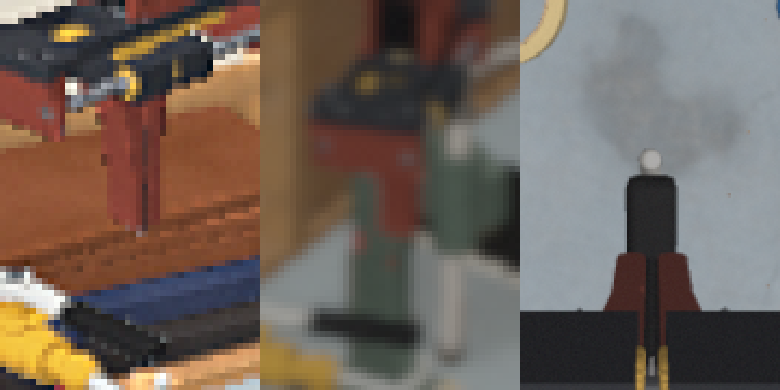

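The closed fingertips sit at z ≈0.345 while the state reports 0.319, so the real tips are about 25 mm higher than reported. That explains the miss. I'll check whether opening changes it.

```bash
python3 - <<'E'
from rig import r
from h import *
np.set_printoptions(precision=3,suppress=True)
o=[]
for op in (.055,.088,.03):
    r.move_gripper(op,20);s=r.read_state();p=np.array(s['eef_pos']);Rm=R.from_quat(s['tcp_rot']).as_matrix();print(s['opening'])
    for n in("scene","wrist"):
        im,d=r.capture(n);c=r.get_calibration(n);W=cloud(d,c)
        L=(W-p)@Rm
        m=(abs(L[...,0])<.03)&(abs(L[...,1])<.065)&(L[...,2]<.03)&(L[...,2]>-.07)
        for sg in(1,-1):
            Q=L[m&(sg*L[...,1]>0)]
            if len(Q)>20: i=Q[:,2]>np.percentile(Q[:,2],97)-.004;print(op,n,sg,len(Q),'tip z_tool',np.percentile(Q[:,2],[90,98,100]),'xy',np.median(Q[i][:,:2],0),'yrange',Q[i][:,1].min(),Q[i][:,1].max())
E
```

```text
0.05498306283812194
0.055 scene 1 84 tip z_tool [-0.031 -0.027 -0.027] xy [0.001 0.035] yrange 0.03091120008805827 0.03794734117373345
0.055 scene -1 86 tip z_tool [-0.031 -0.028 -0.028] xy [ 0.001 -0.027] yrange -0.03263290177711728 -0.023937667436680642
0.055 wrist 1 1241 tip z_tool [-0.032 -0.027 -0.025] xy [0.01  0.027] yrange 0.02700485942662731 0.0359815623973497
0.055 wrist -1 1243 tip z_tool [-0.032 -0.027 -0.025] xy [ 0.009 -0.028] yrange -0.036232214954007136 -0.02747494190528406
0.08773462529886526
0.088 scene 1 87 tip z_tool [-0.032 -0.028 -0.027] xy [0.003 0.053] yrange 0.04927139685825239 0.055783043528440907
0.088 scene -1 87 tip z_tool [-0.031 -0.027 -0.025] xy [ 0.002 -0.045] yrange -0.051376794931387644 -0.041738220838240095
0.088 wrist 1 1598 tip z_tool [-0.032 -0.027 -0.025] xy [0.007 0.044] yrange 0.043295948798262464 0.052486323374149414
0.088 wrist -1 1599 tip z_tool [-0.032 -0.027 -0.024] xy [ 0.007 -0.044] yrange -0.053041520089022846 -0.04363547262436421
0.029979389247714882
0.03 scene 1 84 tip z_tool [-0.031 -0.029 -0.025] xy [0.001 0.023] yrange 0.018021554094704385 0.025699344325980283
0.03 scene -1 83 tip z_tool [-0.031 -0.027 -0.024] xy [ 0.002 -0.016] yrange -0.020546358091916413 -0.010695634645068338
0.03 wrist 1 974 tip z_tool [-0.032 -0.028 -0.025] xy [0.011 0.017] yrange 0.014637336806709488 0.02333192078523822
0.03 wrist -1 980 tip z_tool [-0.032 -0.028 -0.025] xy [ 0.011 -0.017] yrange -0.02372838528274881 -0.015172083343890735
```

The offset is constant: the tips are 25 mm behind the reported TCP at every opening. I'll build that into the commands and redo the lever grip.

```bash
cat >> h.py <<'E'
TIP=.025  # measured: fingertips lie 25 mm behind the reported TCP
E
python3 - <<'E'
from rig import r
from h import *
np.set_printoptions(precision=3,suppress=True)
P=np.array([.5833,.1931]);th=.2925;rad=.10
def pose(q,z): a=np.pi+th-q;return [*(P+rad*np.array([np.cos(a),np.sin(a)])),z-TIP],down(a)
r.move_gripper(.055,20)
print(r.line_to(*pose(0,.259),velocity=.08,threshold=8))
r.move_gripper(0.0,20);s=r.read_state();print(s['opening'],s['finger_force'],s['wrist_force'])
if s['opening']>.012:
    for q in np.arange(.2,1.61,.2):
        q=min(q,1.57);t=r.line_to(*pose(q,.259),velocity=.08,threshold=25)
        s=r.read_state();print(round(q,2),t,s['eef_pos'],s['wrist_force'],s['opening'],s['time_s'])
        if t:break
E
```

```text
False
0.019012480953033026 19.9994158744812 [-0.598  0.403  0.591]
0.2 False [0.484 0.184 0.234] [-0.255  2.645  0.334] 0.01877136643888467 17.2417
0.4 False [0.484 0.204 0.234] [-1.127  1.58   1.508] 0.018860900176523837 17.6417
0.6 False [0.488 0.223 0.234] [-0.577  2.669  1.127] 0.018937042913760048 18.0417
0.8 False [0.496 0.241 0.234] [-1.275  2.179  1.382] 0.018951135530380036 18.4417
1.0 False [0.507 0.258 0.234] [-0.253  1.532  2.098] 0.018752523398976945 18.8417
1.2 False [0.522 0.272 0.234] [0.214 2.161 2.111] 0.018701774720578622 19.2417
1.4 False [0.539 0.282 0.234] [-0.897  1.742  1.508] 0.01894485306199795 19.6417
1.57 False [0.554 0.288 0.234] [-3.043  0.184  3.18 ] 0.01854989447689746 20.0
```

The grip is good and the lever moved through about 1.57. I'll nudge it to the stop, release, and look at the lever and the hook.

```bash
python3 - <<'E'
from rig import r
from h import *
import pickle
np.set_printoptions(precision=3,suppress=True)
P=np.array([.5833,.1931]);th=.2925;rad=.10
def pose(q,z): a=np.pi+th-q;return [*(P+rad*np.array([np.cos(a),np.sin(a)])),z-TIP],down(a)
t=r.line_to(*pose(1.62,.259),velocity=.04,threshold=14);s=r.read_state();print(t,s['eef_pos'],s['wrist_force'])
p=np.array(s['eef_pos'])-[P[0],P[1],0];print('ang',np.pi+th-np.arctan2(p[1],p[0]))
r.move_gripper(.06);p=r.read_state()['eef_pos']
r.line_to([p[0],p[1],.40],velocity=.2)
D={}
q0=down(np.pi/2)
def look(k,p):
    r.movep(p,q0);r.dwell(.3);c=r.get_calibration("wrist");im,d=r.capture("wrist");D[k]=(c,im,d)
look('t1',[.46,.13,.40]);look('t2',[.43,.05,.40])
for n in("scene","side"):
    im,d=r.capture(n);D[n]=(r.get_calibration(n),im,d)
pickle.dump(D,open('D2.pkl','wb'));print(r.read_state()['time_s'])
cv2.imwrite("pics/m5.png",np.hstack([cv2.resize(D[k][1],(400,300)) for k in('t1','t2')]))
C={k:cloud(v[2],v[0]) for k,v in D.items()}
T=np.array([.7026,.230])
for k in D:
    W=C[k];b=D[k][1].astype(int)
    w=np.all((W>[.43,.1,.225])&(W<[.60,.36,.295]),-1);X=W[w];B=b[w]
    m=(B.max(1)<75)&(X[:,2]>.262);Q=X[m][:,:2]
    if m.sum()>10:
        c=np.median(Q,0);v=np.linalg.svd(Q-c,full_matrices=False)[2][0];v*=np.sign(v[1]);print(k,'lever ang',np.arctan2(v[1],v[0])-np.pi/2,c,m.sum())
    rr=np.hypot(*(X[:,:2]-T).T);m=(rr>.195)&(rr<.25)&(X[:,2]<.27)
    Y=X[m];rr=rr[m]
    for lo,hi in((.198,.208),(.208,.218),(.218,.228),(.228,.238),(.238,.25)):
        i=(rr>lo)&(rr<hi)
        if i.sum()>3:
            e=Y[i];e=e[e[:,2]>e[:,2].max()-.006]; print('  ',lo,i.sum(),e.mean(0),'th',np.arctan2(*(T-e.mean(0)[:2])[::-1]),e[:,2].max())
E
```

```text
True [0.553 0.288 0.234] [-2.567 -0.18   6.42 ]
ang 1.5568735633414503
23.9833
t1 lever ang 0.31113208641104895 [0.558 0.268] 1640
   0.198 69 [0.509 0.171 0.236] th 0.29745919014604966 0.23917456665736936
   0.208 68 [0.499 0.168 0.234] th 0.2974594559485216 0.2357088874786826
   0.218 65 [0.489 0.165 0.233] th 0.29692959940281716 0.23532448598624142
   0.228 67 [0.477 0.16  0.245] th 0.29935411056177713 0.24736595335320166
   0.238 72 [0.47  0.158 0.259] th 0.29883038605030265 0.2618710340909094
t2 lever ang 0.49505693580629817 [0.579 0.19 ] 22
   0.198 89 [0.509 0.17  0.236] th 0.30030247355369827 0.2393601744501952
   0.208 81 [0.499 0.167 0.233] th 0.30036644865905204 0.23566845116488727
   0.218 74 [0.49  0.164 0.234] th 0.29934512495388055 0.23664120035738914
   0.228 64 [0.477 0.16  0.245] th 0.3000786328647024 0.24788884334874126
   0.238 75 [0.469 0.158 0.259] th 0.30052197548448756 0.2614968690364949
scene lever ang 0.2866493319104437 [0.555 0.277] 97
   0.198 9 [0.508 0.172 0.235] th 0.29040759900920093 0.2382128858132738
   0.208 6 [0.495 0.172 0.235] th 0.2725472754958165 0.23723569976067052
   0.218 5 [0.49  0.167 0.232] th 0.28632204960624946 0.23380568748135921
   0.228 7 [0.477 0.165 0.239] th 0.2822004100231015 0.24216737704822955
   0.238 16 [0.469 0.16  0.259] th 0.290750413256464 0.2620924545021377
side lever ang 0.2830293152423806 [0.551 0.282] 48
   0.198 8 [0.508 0.175 0.238] th 0.2741015021260715 0.24080625123597812
   0.208 5 [0.498 0.171 0.233] th 0.2808650669839555 0.23601958069933843
   0.218 7 [0.489 0.167 0.232] th 0.2894018113376324 0.23409788070255622
   0.228 6 [0.479 0.163 0.235] th 0.2929947672867663 0.23794757730821542
   0.238 14 [0.466 0.16  0.255] th 0.2875347910467558 0.257698522806324
```

View pics/m5.png

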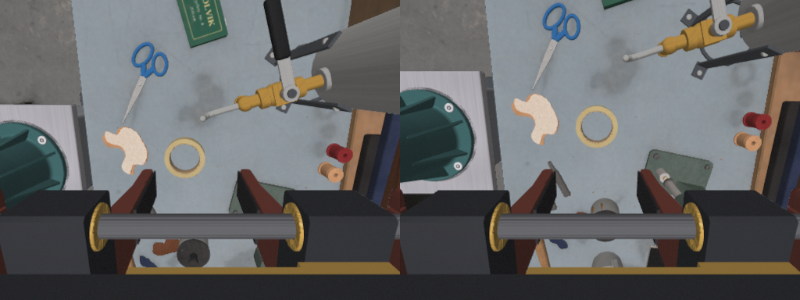

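The lever stands square and the hook is free. The hook's direction is θ=0.299 in both wrist views, its trough top is at z≈0.235 and its tip at 0.262, matching the text. Now I'll pick the pail, pinching at s=-27 mm, on the side away from the pot.

```bash
cat >> h.py <<'E'
T=np.array([.7026,.230]);TH=.299;PC=np.array([.4623,-.3785]);PH=1.217;S=-.027;TD=.148
def grip(seat_xy,yaw,oz):
    """TCP pose with the pail's axis at seat_xy, handle at yaw, underside at oz"""
    return [*(np.asarray(seat_xy)+S*np.array([np.cos(yaw),np.sin(yaw)])),oz+TD-TIP],down(yaw)
def hookpt(rr): return T-rr*np.array([np.cos(TH),np.sin(TH)])
E
python3 - <<'E'
from rig import r
from h import *
np.set_printoptions(precision=3,suppress=True)
print([r.inverse_kinematics(*g) is not None for g in (grip(PC,PH,0),grip(PC,PH,.19),grip(hookpt(.275),TH+np.pi/2,.19),grip(hookpt(.215),TH+np.pi/2,.07))],r.inverse_kinematics([.36,-.22,.33],down(1.5)) is not None)
r.move_gripper(.06,50)
r.movep([.37,-.22,.40],down(1.3))
r.movep(*grip(PC,PH,.12))
print(r.line_to(*grip(PC,PH,0),velocity=.1,threshold=6))
r.move_gripper(0,50);s=r.read_state();print(s['opening'],s['finger_force'],s['eef_pos'],s['time_s'])
if s['opening']>.006:
    r.line_to(*grip(PC,PH,.19),velocity=.15);r.dwell(.3);s=r.read_state();print(s['opening'],s['wrist_force'],s['eef_pos'],s['time_s'])
E
```

```text
[True, True, True, True] True
False
0.009774651024823158 49.99848363921046 [ 0.453 -0.404  0.123] 28.4583
0.009418573603977496 [ 0.157 -1.185 -1.857] [ 0.453 -0.404  0.313] 30.175
```

The pail is lifted with opening 9.4 mm. Next: carry it round the press to the pre-approach pose, then measure the held pail.

```bash
python3 - <<'E'
from rig import r
from h import *
np.set_printoptions(precision=3,suppress=True)
A=TH+np.pi/2
r.line_to([.37,-.22,.315],down(1.4),velocity=.2)
r.line_to([.39,.0,.315],down(1.7),velocity=.2)
r.line_to(*grip(hookpt(.285),A,.17),velocity=.2)
r.line_to(*grip(hookpt(.285),A,.1115),velocity=.15)
r.dwell(.4);s=r.read_state();print(s['opening'],s['wrist_force'],s['eef_pos'],s['time_s'])
H=hookpt(.285);print('want centre',H)
o=[]
for n in("scene","side","wrist"):
    im,d=r.capture(n);c=r.get_calibration(n);W=cloud(d,c)
    near=np.hypot(W[...,0]-H[0],W[...,1]-H[1])<.075
    for nm,lo,hi in(('rim',.175,.198),('handle',.255,.30)):
        Q=W[near&(W[...,2]>lo)&(W[...,2]<hi)]
        if len(Q)>10: print(n,nm,len(Q),Q.mean(0),Q.min(0),Q.max(0))
    u,v=proj([*H,.24],c).astype(int)
    if n!="wrist":
        v=max(v,50);o.append(cv2.resize(im[v-45:v+55,u-50:u+50],(400,400),interpolation=2))
cv2.imwrite("pics/m6.png",np.hstack(o))
E
```

```text
0.009691796950524151 [-0.079 -0.409 -2.024] [0.439 0.12  0.235] 34.3417
want centre [0.43  0.146]
scene rim 280 [0.428 0.138 0.185] [0.373 0.087 0.175] [0.488 0.199 0.198]
scene handle 217 [0.43  0.144 0.277] [0.41  0.085 0.255] [0.472 0.201 0.3  ]
side rim 200 [0.423 0.137 0.184] [0.371 0.076 0.175] [0.479 0.205 0.198]
side handle 115 [0.427 0.145 0.278] [0.408 0.105 0.256] [0.469 0.199 0.299]
wrist rim 3776 [0.425 0.143 0.185] [0.373 0.085 0.175] [0.484 0.194 0.195]
wrist handle 5001 [0.431 0.149 0.277] [0.409 0.104 0.255] [0.473 0.199 0.3  ]
```

View pics/m6.png

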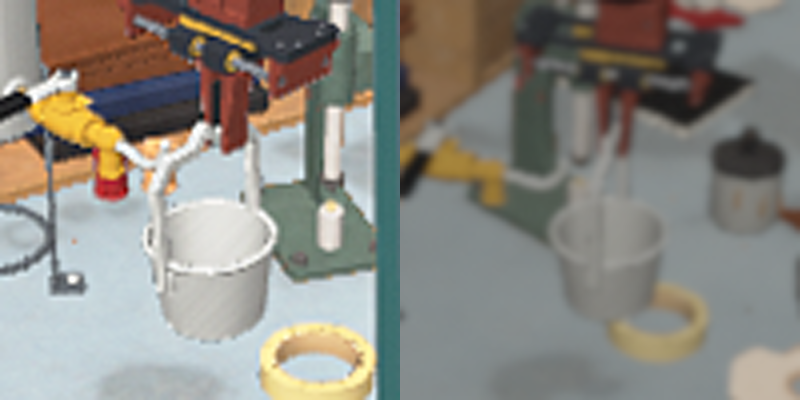

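The pail hangs level in the gripper with the handle square to the hook, measured centre ≈(0.429,0.144) against (0.430,0.146) wanted. Insert along the hook and lower.

```bash
python3 - <<'E'
from rig import r
from h import *
np.set_printoptions(precision=3,suppress=True)
A=TH+np.pi/2
t=r.line_to(*grip(hookpt(.218),A,.1115),velocity=.08,threshold=8);s=r.read_state();print(t,s['wrist_force'],s['eef_pos'])
if not t:
    r.line_to(*grip(hookpt(.218),A,.078),velocity=.08,threshold=8)
    r.dwell(.2);print(r.read_state()['wrist_force'])
    for z in np.arange(.076,.0649,-.002):
        t=r.line_to(*grip(hookpt(.218),A,z),velocity=.02,threshold=5);r.dwell(.1);s=r.read_state();print(round(z,4),t,s['wrist_force'],s['time_s'])
        if t or s['wrist_force'][2]>.6: break
W,o=None,[]
for n in("scene","side"):
    im,d=r.capture(n);c=r.get_calibration(n);u,v=proj([*hookpt(.218),.2],c).astype(int)
    o.append(cv2.resize(im[v-50:v+50,u-50:u+50],(400,400),interpolation=2))
cv2.imwrite("pics/m7.png",np.hstack(o))
E
```

```text
False [ 0.321 -0.07  -1.559] [0.502 0.14  0.234]
[ 1.47   0.23  -1.982]
0.076 False [-0.149  0.366 -2.359] 36.6
0.074 False [-0.063  1.347 -1.327] 36.95
0.072 False [-2.15   3.692  6.032] 37.3
```

View pics/m7.png

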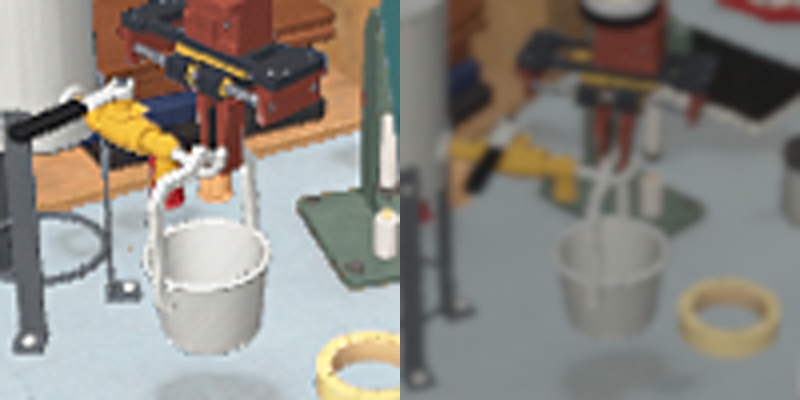

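The handle rests on the hook: contact came at underside 0.073, where 0.0705 was expected. Back off slightly, release gently and rise.

```bash
python3 - <<'E'
from rig import r
from h import *
np.set_printoptions(precision=3,suppress=True)
A=TH+np.pi/2
r.line_to(*grip(hookpt(.218),A,.0732),velocity=.02);r.dwell(.2);print(r.read_state()['wrist_force'])
r.move_gripper(.016,5);r.dwell(.3);r.move_gripper(.036,5);r.dwell(.3);s=r.read_state();print(s['wrist_force'],s['opening'])
r.line_to([s['eef_pos'][0],s['eef_pos'][1],.33],velocity=.08)
r.line_to([.42,.06,.42],down(np.pi/2),velocity=.2)
r.dwell(2.5);H=hookpt(.218)
o=[]
for n in("scene","side","wrist"):
    im,d=r.capture(n);c=r.get_calibration(n);W=cloud(d,c)
    near=np.hypot(W[...,0]-H[0],W[...,1]-H[1])<.07
    for nm,lo,hi in(('rim',.135,.165),('handle',.222,.26)):
        Q=W[near&(W[...,2]>lo)&(W[...,2]<hi)]
        if len(Q)>10: print(n,nm,len(Q),Q.mean(0),Q.min(0),Q.max(0))
    w=50 if n!="wrist" else 90;u,v=proj([*H,.2],c).astype(int);u=np.clip(u,w,511-w);v=np.clip(v,w,383-w)
    o.append(cv2.resize(im[v-w:v+w,u-w:u+w],(266,266),interpolation=2))
print(H,r.read_state()['time_s']);cv2.imwrite("pics/m8.png",np.hstack(o))
E
```

```text
[-0.214  3.187  1.09 ]
[-0.443  0.526  0.199] 0.03606193484157466
scene rim 250 [0.493 0.166 0.145] [0.438 0.112 0.135] [0.55  0.226 0.164]
scene handle 223 [0.509 0.179 0.237] [0.464 0.119 0.222] [0.56 0.22 0.26]
side rim 187 [0.488 0.168 0.145] [0.433 0.11  0.135] [0.546 0.229 0.164]
side handle 184 [0.51  0.179 0.236] [0.464 0.119 0.222] [0.558 0.22  0.259]
wrist rim 1097 [0.493 0.169 0.145] [0.44  0.109 0.135] [0.55  0.22  0.165]
wrist handle 2056 [0.514 0.172 0.239] [0.465 0.114 0.222] [0.564 0.219 0.26 ]
[0.494 0.166] 44.6833
```

View pics/m8.png

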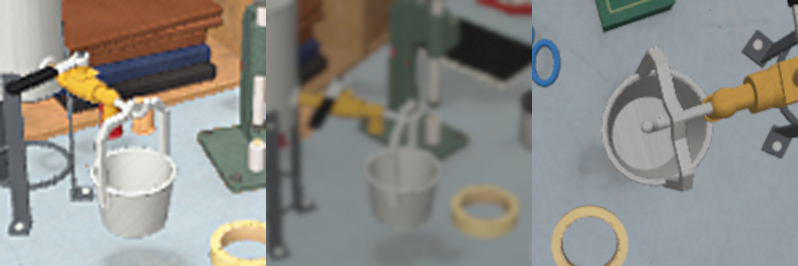

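The pail hangs level by its peak, with the rim centred under the hook seat and the lever still square. I'll check that it is still, then hand in.

```bash
python3 - <<'E'
from rig import r
from h import *
np.set_printoptions(precision=4,suppress=True)
r.dwell(5)
H=hookpt(.218)
for i in range(5):
    im,d=r.capture("wrist");W=cloud(d,r.get_calibration("wrist"))
    m=(np.hypot(W[...,0]-H[0],W[...,1]-H[1])<.07)&(W[...,2]>.135)&(W[...,2]<.165);print(W[m].mean(0));r.dwell(.15)
print(r.close_job(),r.read_state()['time_s'])
E
```

```text
[0.4933 0.1688 0.1455]
[0.4933 0.1689 0.1454]
[0.4932 0.169  0.1455]
[0.4932 0.169  0.1454]
[0.4933 0.1687 0.1455]
the job is handed in; nothing more can be done
the job is handed in; nothing more can be done
```

The job is handed in: the cock is turned shut to its stop, and the pail hangs level and still on the hook by its handle's peak, though no verdict was shown to me.

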